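Clip the board fixture shut

ROBOT

A 6-joint arm with a two-finger parallel gripper is mounted at the origin on a cart in front of the work surface, level with it; the furniture and walls round the work are solid. World frame = base frame: x ahead of the robot, y to its left, z up, the work surface at z = 0. Lengths are in m, angles in rad, forces in N, time in s.
With the tool pointing down it reaches from about 0.375 to 0.9 m from the base axis. Payload 3.1 kg.
Tool frame: the origin (TCP) lies between the finger pads; the fingertips stand 8 mm ahead of it and the grasp point (between the pads) lies 11 mm behind it; z points along the fingers, y is the line along which they close (so a half turn about z gives the same grasp; the last joint's range is limited). The gripper opens to 87 mm and grips with 3 to 60 N. Pads are 19 mm wide; open, the fingers measure 117 mm over their backs; the gripper's body (75 mm by 190 mm) begins 51 mm behind the grasp point.
Start: joints at [1.097, 0.527, 1.433, -0, 1.181, -0.178], TCP at [0.182, 0.598, 0.231] pointing down, gripper open.
Joint ranges: [-3.08, 3.08], [-0.75, 2.2], [0.22, 2.44], [-1.43, 4.57], [0, 2.65], [-2.85, 2.85]. Speed limits (rad/s): [2.79, 2.79, 3.14, 3.14, 3.14, 3.14].

INTERFACE

Orientations are given as a unit quaternion [x, y, z, w].
In Python, from rig import robot, vision, job gives the robot as it stands.
- The arm moves only by the shell command python3 -m handwheel 'ROWS' [OPENING] [FORCE]. ROWS is JSON, a list of rows, each a list of 4 numbers: the shift along the tool's x, y, z as a fraction of full scale, then the turn about the tool's z as a fraction of full scale. A call has 1 to 20 rows; each row is the pose to reach, as a shift and turn from the pose commanded when the call began, along the tool's axes at that moment, turning the shorter way round; what a row does not reach only later rows make up. Full scale, the value 1, is 300 mm for a shift and 2 pi rad for a turn. A row lasts 1/12 s, in which the tool goes at most 41.7 mm and 7.16 degrees, less where a joint would pass 70% of its speed; a pose out of reach is approached as far as the arm can. A call with a number of a shift or a turn outside -1 to 1 is refused whole. A call with a gripper value outside its range is refused whole. OPENING is the opening in per cent of the stroke, from 0 (shut) to 100 (fully open), set as the call begins (- or left out, the last holds). The fingers move at their own pace and stop on an object; FORCE is the grip in N (left out, the last holds). Time passes only in rows, so rows that repeat a pose let the fingers close. It gives the time, the measured TCP pose, the force, the opening and the grip force at its end, in the units of the state.
- robot.get_obs(): the state, without advancing time (a new reading comes with each control period).
- vision.camera(name): name is "scene" or "top"; returns a dict with "frame" (384x512x3 uint8, red, green, blue), "K" (3x3 intrinsics, pixels), "k1" (the pictures are not rectified: a ray, as slopes to the right and down, at radius r is drawn at 1 + k1 r^2 times it, then the intrinsics apply), "cam_to_world" (4x4, takes a point from camera to world coordinates). Camera axes: x right, y down, z forward; pixel columns grow to the right and rows downward; lengths in m; the calibration is good to about 2 mm. A picture is of the moment at which its call begins. There is no depth.
- job.hand_in(): hands the job in; it is judged then, once.
Trained networks look in the newest picture that a camera, given by its name, has taken for a name from the list of things; names that differ only in an ending like _2 or _b are one class to them, and where a whole thing is asked for, a point or a joint stands for the part that bears it (a point fixed in the world has none). Each returns a list of dicts, best first, with "conf" (0 to 1); they miss things now and then, are a little off and sometimes report something else, mostly with a low value. They report only what shows in the picture. A call takes as long as a camera call. They do not tell look-alikes from the thing itself.
- vision.look_for(camera, label): "point" ([row, column] in pixels, amid what is visible of it).
- vision.outline_of(camera, label): "mask" (384x512 bool, what is visible of it) and "point" ([row, column] in pixels, amid what is visible of it).
The state is a dict: "time": time; "q": joint angles; "joint_velocities": joint speeds; "joint_torque": joint torques, N m; "position": TCP position; "tool_rot": TCP orientation; "ft_force": force on the tool from outside, world axes, zero at the start; "moment": the same for the moment, N m; "grip_width": finger opening in m; "grip_force": force on a finger pad.
Only numpy, scipy, OpenCV 4.12 (cv2) and the standard library are available. Lean on these libraries where they do the work, as an engineer would, in place of code of your own. Each camera call takes 0.05 s, during which the arm holds its last target. There are 200 camera calls.

TASK

Swing the hinged window frame of the board fixture up flat against its back plate. Then take the spring clip off the wooden rail and clip it upright, jaws down and pads fully over the edge, on the middle of the fixture's top edge so that it pinches frame and back plate together. Leave the mug, tape roll, power brick and marker where they are.

Things in the scene. Friction and masses are not known exactly. Their poses are not given: they have to be found in the camera images.
- fixture: Board fixture, fixed: dark base 100 x 130 mm, top at 8 mm, with an upright aluminium back plate (116 mm wide along y, 6 mm thick, x = 0 to +6 mm, top at z = 104 mm), a circuit board on its -x face. Origin: centre of the base's underside, on the mid-plane of the closed stack. x: plate normal, from the frame to the back (away from the robot, within 0.4 rad); y along the top edge; z up.
- fixture_top (a point): Point on the fixture 104 mm above its origin: middle of the top edge of the closed stack (back plate 6 mm + frame 6 mm = 12 mm thick, centred here). Axes as the fixture's.
- frame (a joint): Hinge of the grey window frame (116 mm wide, 6 mm thick, top 90 mm from the hinge, top bar 34 mm high). Axis along the fixture's y at x = -3, z = 14 mm. 0 rad = flat on the back plate, at its stop, top edges level; positive = leaning to -x, toward the robot; starts at 0.35 to 0.65. Friction (0.1 N m) keeps it where it is left.
- frame_edge (a point): Middle of the frame's top edge on its outer face (the side to push, facing the robot).
- stand: Parking rail, fixed to the worktop: dark base 90 x 100 mm, top at 8 mm, with an upright wooden plate 12 mm thick (along its x), 90 mm wide along y, top at z = 100 mm. Origin: centre of the base's underside. The clip starts gripping its top edge, up to 20 mm from the middle.
- clip: Black spring clip like a big clothes peg, 24 mm wide (y), 98 mm tall, about 85 g: handles up, jaws with rubber pads down. Origin on the pivot pin, 18 mm above the rail's edge at the start; z up, x = the direction in which the handles are squeezed. Handle tops 58 mm above, jaw tips 40 mm below the pivot; the pads are the last 14 mm; a plate can enter 30 mm deep. Axes are those of its -x half.
- clip_grip (a point): Point midway between the handles, 45 mm above the pivot: squeeze here, along the clip's x. Width over the handles here 45 mm (50 at their tops) when gripping 12 mm; squeezed fully 27 mm, with outer faces parallel. Full squeeze takes about 10 N. Each half then turns by half the joint's angle and the pivot stays midway.
- clip_mouth (a point): Point midway between the jaw tips (when gripping 12 mm), 40 mm below the pivot.
- clip_jaw (a joint): Spring hinge of the clip. 0 rad = gripping something 12 mm thick; -0.2 = closed on nothing (4 mm gap); +0.4 = squeezed fully open, at its stop, jaw tips 28 mm apart. The spring always closes it, with about 7 N at the pads.
- mug: White mug, 82 x 114 x 92 mm, a bystander; origin at the centre of its underside.
- tape_roll: Black roll of tape lying flat, 72 mm across, 17 mm high, a bystander; origin under its centre.
- brick: Black power brick, 115 x 50 x 32 mm, a bystander; origin at the centre of its underside.
- marker: Grey marker pen lying down, 130 mm long, 12 mm thick, a bystander; origin under its centre.
Not all that is in view belongs to the job. Leave any purple look-alike of the clip alone.

How it is judged:
On the way:
1. the frame is swung shut against the back plate (value of joint frame below 0.08 rad), for 0.2 s.
At the end, for the whole second after the job is handed in: The frame is shut (within 0.04 rad) and the clip, released and at rest, upright within 0.2 rad, grips the 12 mm stack of frame and back plate: joint within 0.07 rad of 0, mouth within 5 mm of the stack's mid-plane, within 20 mm of the middle of the top edge, jaw tips 12 to 36 mm below that edge (value of joint frame below 0.04 rad and value of joint clip_jaw between -0.07 and 0.07 rad and x of clip_mouth in the frame of fixture between -0.005 and 0.005 m and y of clip_mouth in the frame of fixture between -0.02 and 0.02 m and z of clip_mouth in the frame of fixture_top between -0.036 and -0.012 m and angle between clip's own z axis and vertical below 0.2 rad and linear speed of clip below 0.02 m/s); the robot touches nothing.
It fails at once if a bystander (mug, tape roll, power brick, marker) is moved more than 30 mm (distance of any of mug, tape_roll, brick, marker from where it was at the start of the episode above 0.03 m).
It also fails if it takes over 56 s, if anything falls off the work surface, if the arm or the gripper's body presses on something with over 40 N, if the wrist force passes 120 N, or if a joint passes its speed limit or range.

## Working session

There is one attempt and no reset: what is moved stays moved. The work goes in short steps, Python scripts to look and compute and a shell command to move; the robot and the scene stay as the last step left them, time stands still between calls to the robot, and variables do not carry over. Pictures are saved under pics/ and viewed, at most 10 in all, crops included, and the job is handed in when it is done.

```bash
ls; mkdir -p pics; python3 - <<'E'
from rig import robot, vision, job
import cv2,numpy as np
for n in("scene","top"):
    c=vision.camera(n); cv2.imwrite(f"pics/{n}0.png",c["frame"][:,:,::-1])
    print(n,c["K"].tolist(),c["k1"],np.round(c["cam_to_world"],4).tolist())
    for l in("fixture","frame","stand","clip","mug","tape_roll","brick","marker"):
        print(l,[(np.round(d["point"]).tolist(),round(d["conf"],2)) for d in vision.look_for(n,l)][:3])
o=robot.get_obs();print(o)
E
```

```text
pics
scene [[396.35115687685413, 0.0, 252.91892987389656], [0.0, 396.35115687685413, 191.73678746068995], [0.0, 0.0, 1.0]] -0.05629515232825783 [[0.899, -0.281, 0.336, 0.272], [-0.4377, -0.5478, 0.713, -0.508], [-0.0163, -0.788, -0.6155, 0.6735], [0.0, 0.0, 0.0, 1.0]]
fixture [([265.0, 296.0], 0.83)]
frame [([262.0, 292.0], 0.62)]
stand [([202.0, 232.0], 0.73)]
clip [([162.0, 224.0], 0.59), ([210.0, 176.0], 0.56)]
mug [([204.0, 344.0], 0.79)]
tape_roll [([271.0, 201.0], 0.83), ([163.0, 225.0], 0.33)]
brick [([165.0, 257.0], 0.59)]
marker [([249.0, 368.0], 0.66)]
top [[393.36619498366167, 0.0, 250.65451029428294], [0.0, 393.36619498366167, 194.00847792408376], [0.0, 0.0, 1.0]] -0.038036337726700516 [[-0.0202, -0.9738, 0.2267, 0.3631], [-0.9998, 0.0204, -0.0014, 0.127], [-0.0033, -0.2267, -0.974, 1.1345], [0.0, 0.0, 0.0, 1.0]]
fixture [([208.0, 305.0], 0.63)]
frame [([208.0, 305.0], 0.78)]
stand [([220.0, 211.0], 0.86)]
clip [([269.0, 212.0], 0.75), ([210.0, 201.0], 0.67)]
mug [([132.0, 267.0], 0.59)]
tape_roll [([267.0, 260.0], 0.6)]
brick []
marker []
{'time': 0.9, 'q': array([ 1.09754687e+00,  5.27492885e-01,  1.43269504e+00, -2.60334602e-05,
        1.18140298e+00, -1.78502840e-01]), 'joint_velocities': array([-0.00097367,  0.00082163,  0.00074407, -0.00014014, -0.00029468,
        0.00012303]), 'joint_torque': array([ 1.74266684e-04, -4.39993608e+01, -1.76989567e+01,  6.34071068e-02,
        5.02375548e-02,  7.08054714e-06]), 'position': array([0.18153126, 0.59803359, 0.23055436]), 'tool_rot': array([ 1.46835536e-01,  9.89160920e-01, -3.02645685e-06,  1.16885717e-05]), 'ft_force': array([ 0.46752756,  0.32269483, -0.19874923]), 'moment': array([-0.04820211, -0.03414588,  0.04964472]), 'grip_force': 0.0, 'grip_width': 0.08728668043282191}
```

```bash
python3 - <<'E'
import cv2,numpy as np
s=cv2.imread("pics/scene0.png");t=cv2.imread("pics/top0.png")
cv2.imwrite("pics/s1.png",cv2.resize(s[110:330,130:410],(764,600),interpolation=cv2.INTER_CUBIC))
cv2.imwrite("pics/t1.png",cv2.resize(t[80:320,120:400],(700,600),interpolation=cv2.INTER_CUBIC))
E
```

```text
(no output)
```

View pics/s1.png

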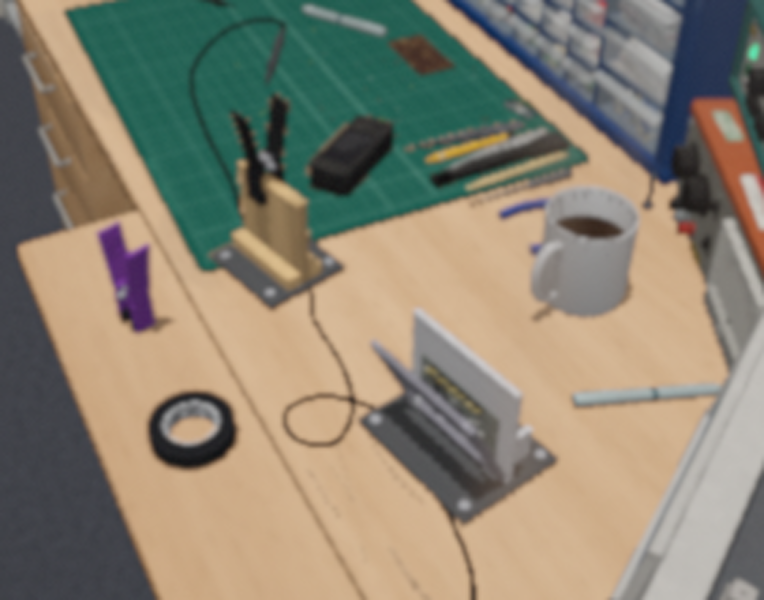

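View pics/t1.png

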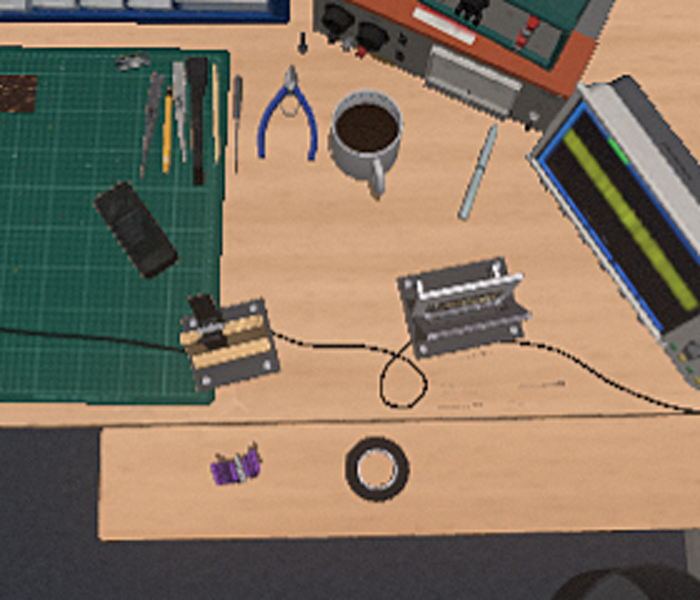

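```bash
cat > h.py <<'E'
import cv2,numpy as np
from scipy.optimize import least_squares
from rig import robot,vision,job
C={}
def cam(n):
    c=vision.camera(n); C[n]=c; return c
def proj(n,P):
    c=C[n];T=np.linalg.inv(c["cam_to_world"]);p=np.atleast_2d(P)@T[:3,:3].T+T[:3,3]
    s=p[:,:2]/p[:,2:];s=s*(1+c["k1"]*(s**2).sum(1,keepdims=True))
    return s@c["K"][:2,:2].T+c["K"][:2,2]   # (col,row)
def w(pose,P):
    x,y,a=pose;P=np.atleast_2d(P).astype(float);c,s=np.cos(a),np.sin(a)
    return np.c_[x+c*P[:,0]-s*P[:,1],y+s*P[:,0]+c*P[:,1],P[:,2]]
def crop(n,uv):
    uv=np.asarray(uv,float)
    return uv/(764/280)+[130,110] if n=="scene" else uv/2.5+[120,80]
def fit(corr,x0):
    f=lambda v:np.concatenate([(proj(n,w(v,P))-crop(n,uv)).ravel() for n,P,uv in corr])
    r=least_squares(f,x0,loss="soft_l1");return r.x,np.round(r.fun.reshape(-1,2),1).tolist()
E
python3 - <<'E'
from h import *
cam("scene");cam("top")
def B(a,b):return np.array([[a,b,.008],[a,-b,.008],[-a,-b,.008],[-a,b,.008]])
b=B(.05,.065)
fx=fit([("top",b,[(398,277),(500,257),(525,340),(417,358)]),("scene",b[1:],[(555,460),(465,520),(362,420)]),
 ("top",[[.003,.058,.104],[.003,-.058,.104]],[(418,293),(522,276)]),("scene",[[0,.058,.104],[0,-.058,.104]],[(414,314),(515,398)])],[.35,.0,0])
b=B(.045,.05)
st=fit([("top",b,[(181,316),(263,298),(280,373),(195,392)]),("scene",b[1:],[(343,265),(272,305),(210,257)]),
("scene",[[-.006,.045,.1],[-.006,-.045,.1]],[(240,162),(300,205)])],[.35,.25,0])
print(fx);print(st)
for a in(.35,.5,.65):
  s,c=np.sin(a),np.cos(a)
  P=w(fx[0],[[-.003-.09*s,.058*k,.014+.09*c] for k in(1,-1)])
  print(a,((proj("scene",P)-[130,110])*764/280).tolist(),((proj("top",P)-[120,80])*2.5).tolist())
for y in(-.02,-.01,0,.01,.02):
  P=w(st[0],[[.024,y,.176],[-.024,y,.176],[0,y,.118]])
  print(y,((proj("scene",P)-[130,110])*764/280).astype(int).tolist(),((proj("top",P)-[120,80])*2.5).astype(int).tolist())
E
```

```text
(array([ 0.59738265, -0.03101692,  0.18181011]), [[-0.3, -0.5], [1.7, -1.1], [-0.1, -1.7], [-0.4, -0.0], [0.9, -0.2], [-1.4, 1.5], [-2.6, -0.6], [0.4, 0.8], [0.7, -0.9], [-1.1, -1.3], [0.2, 0.3]])
(array([0.55997056, 0.23855955, 0.22956658]), [[-0.4, -0.3], [0.1, -1.3], [0.5, -1.8], [0.7, -0.9], [0.8, 0.0], [-1.1, 0.5], [-0.7, -1.5], [-1.1, 0.1], [-1.5, 0.6]])
0.35 [[376.58023949988785, 334.08883023936363], [479.3808068103769, 426.1192355621763]] [[426.1746279198196, 329.0151127973573], [531.1198532309505, 307.62785021530124]]
0.5 [[363.8122656850468, 346.1955401746623], [465.6739586312637, 439.6632633542879]] [[428.22941388390757, 340.9959953836338], [532.8918623262826, 319.5943637496592]]
0.65 [[352.01125115074433, 359.4653627942071], [452.8069909181592, 454.2867127112073]] [[429.90793921100203, 352.3052408009795], [534.1009708382298, 330.93259827350806]]
-0.02 [[302, 109], [257, 129], [283, 174]] [[227, 285], [238, 331], [238, 319]]
-0.01 [[295, 105], [250, 124], [276, 169]] [[218, 287], [228, 333], [229, 321]]
0 [[288, 100], [243, 119], [269, 164]] [[208, 290], [219, 335], [219, 323]]
0.01 [[281, 95], [236, 114], [263, 160]] [[198, 292], [209, 338], [210, 326]]
0.02 [[274, 91], [230, 110], [256, 155]] [[188, 295], [199, 340], [201, 328]]
```

```bash
cat >> h.py <<'E'
from scipy.spatial.transform import Rotation as R
FX=np.array([.59738,-.03102,.18181]);ST=np.array([.55997,.23856,.22957])
def go(pose,P,yaw=None):
    o=robot.get_obs();Rm=R.from_quat(o["tool_rot"]).as_matrix()
    t=w(pose,P)[0];d=Rm.T@(t-o["position"])/.3
    y=np.arctan2(Rm[1,1],Rm[0,1]);dy=((pose[2] if yaw is None else yaw)-y+np.pi/2)%np.pi-np.pi/2
    print("t",round(o["time"],2),"row",np.round(d,3),"turn",round(-dy/2/np.pi,4),"| local now",np.round((w((0,0,-pose[2]),o["position"]-[pose[0],pose[1],0])),4),"q6",round(o["q"][5],2),"F",np.round(o["ft_force"],1),"g",round(o["grip_width"],4),round(o["grip_force"],1))
E
python3 -m handwheel '[[-0.833,-0.87,0,0.174],[-0.833,-0.87,0,0.174],[-0.833,-0.87,0,0.174],[-0.833,-0.87,0,0.174],[-0.833,-0.87,0,0.174],[-0.833,-0.87,0,0.174],[-0.833,-0.87,0,0.174],[-0.833,-0.87,0,0.174],[-0.833,-0.87,0,0.174],[-0.833,-0.87,0,0.174],[-0.833,-0.87,0,0.174],[-0.833,-0.87,0,0.174]]' 0 30
python3 -c "
from h import *
go(FX,[-.09,0,.09])"
```

```text
time: 2.0
position: [0.3448, 0.276, 0.2307]
tool_rot: [0.64, 0.769, 0.0, -0.0]
ft_force: [-1.3, 0.3, 0.1]
grip_width: 0.0152
grip_force: 0.0
t 2.0 row [-1.16   0.341  0.468] turn 0.0002 | local now [[-0.1929  0.3477  0.2307]] q6 0.24 F [-1.3  0.3  0.1] g 0.0152 0.0
```

```bash

python3 -m handwheel '[[-1,0.29,0,0],[-1,0.29,0,0],[-1,0.29,0,0],[-1,0.29,0,0],[-1,0.29,0,0],[-1,0.29,0,0],[-1,0.29,0,0],[-1,0.29,0,0],[-1,0.29,0,0]]' 0 30
python3 -c "
from h import *
go(FX,[-.09,0,.09])"
```

```text
time: 2.75
position: [0.4885, -0.0061, 0.2308]
tool_rot: [0.64, 0.768, 0.001, 0.002]
ft_force: [0.2, 0.3, -0.6]
grip_width: 0.0004
grip_force: 0.0
t 2.75 row [-0.146  0.04   0.47 ] turn -0.0001 | local now [[-0.1026  0.0442  0.2308]] q6 -0.42 F [ 0.2  0.3 -0.6] g 0.0004 0.0
```

```bash

python3 -m handwheel '[[-0.146,0.04,0.2,0],[-0.146,0.04,0.3,0],[-0.146,0.04,0.4,0],[-0.146,0.04,0.47,0],[-0.146,0.04,0.47,0],[-0.146,0.1,0.47,0],[-0.146,0.14,0.47,0],[-0.146,0.18,0.47,0],[-0.146,0.21,0.47,0],[-0.146,0.24,0.47,0],[-0.146,0.24,0.47,0]]' 0 30
python3 - <<'E'
from h import *
go(FX,[-.021,0,.09])
c=cam("scene");cv2.imwrite("pics/s2.png",cv2.resize(c["frame"][150:330,200:400],(667,600),interpolation=cv2.INTER_CUBIC)[:,:,::-1])
E
```

```text
time: 3.67
position: [0.5658, -0.0323, 0.0908]
tool_rot: [0.639, 0.769, 0.001, 0.002]
ft_force: [0.2, 0.2, -0.7]
grip_width: 0.0001
grip_force: 0.0
t 3.67 row [-0.015  0.034  0.003] turn 0.0005 | local now [[-0.0313  0.0045  0.0908]] q6 -0.44 F [ 0.2  0.2 -0.7] g 0.0001 0.0
```

View pics/s2.png

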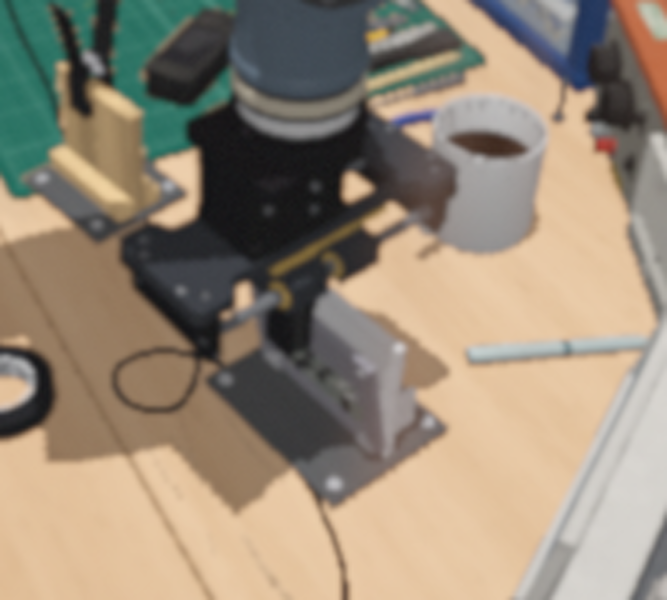

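The picture shows the fingers pushing the frame's bar, which is nearly flat against the plate (around 370,350). I'll press on gently.

```bash

python3 -m handwheel '[[0,0.014,0,0],[0,0.024,0,0],[0,0.034,0,0],[0,0.034,0,0],[0,0.034,0,0]]' 0 30
python3 -c "
from h import *
go(FX,[-.019,0,.09])"
```

```text
time: 4.13
position: [0.574, -0.0318, 0.0895]
tool_rot: [0.64, 0.769, 0.0, 0.0]
ft_force: [-0.6, 0.4, -0.1]
grip_width: 0.0003
grip_force: 0.1
t 4.13 row [-0.011  0.014 -0.002] turn 0.0001 | local now [[-0.0232  0.0034  0.0895]] q6 -0.43 F [-0.6  0.4 -0.1] g 0.0003 0.1
```

```bash

python3 -m handwheel '[[0,0.01,0,0],[0,0.015,0,0],[0,0.02,0,0],[0,0.02,0,0]]' 0 30
python3 -c "
from h import *
go(FX,[-.019,0,.09])"
```

```text
time: 4.47
position: [0.58, -0.0306, 0.0896]
tool_rot: [0.64, 0.769, 0.0, 0.0]
ft_force: [-0.6, -0.5, -0.2]
grip_width: 0.0004
grip_force: 0.3
t 4.47 row [-0.012 -0.007 -0.001] turn 0.0001 | local now [[-0.017   0.0035  0.0896]] q6 -0.43 F [-0.6 -0.5 -0.2] g 0.0004 0.3
```

```bash

python3 -m handwheel '[[0,0.005,0,0],[0,0.01,0,0],[0,0.01,0,0]]' 0 30
python3 -m handwheel '[[0,0.005,0,0],[0,0.01,0,0],[0,0.01,0,0]]' 0 30
python3 - <<'E'
from h import *
go(FX,[-.019,0,.09])
c=cam("scene");cv2.imwrite("pics/s3.png",cv2.resize(c["frame"][220:300,240:360],(780,520),interpolation=cv2.INTER_CUBIC)[:,:,::-1])
E
```

```text
time: 4.72
position: [0.5828, -0.0301, 0.0896]
tool_rot: [0.64, 0.769, 0.0, 0.0]
ft_force: [-1.1, 0.2, 1.3]
grip_width: 0.0006
grip_force: 0.5
time: 4.97
position: [0.583, -0.0299, 0.0895]
tool_rot: [0.639, 0.769, -0.002, -0.002]
ft_force: [-6.5, -3.7, 5.0]
grip_width: 0.0003
grip_force: 3.9
t 4.97 row [-0.012 -0.017 -0.002] turn 0.0003 | local now [[-0.0139  0.0037  0.0895]] q6 -0.42 F [-6.5 -3.7  5. ] g 0.0003 3.9
```

View pics/s3.png

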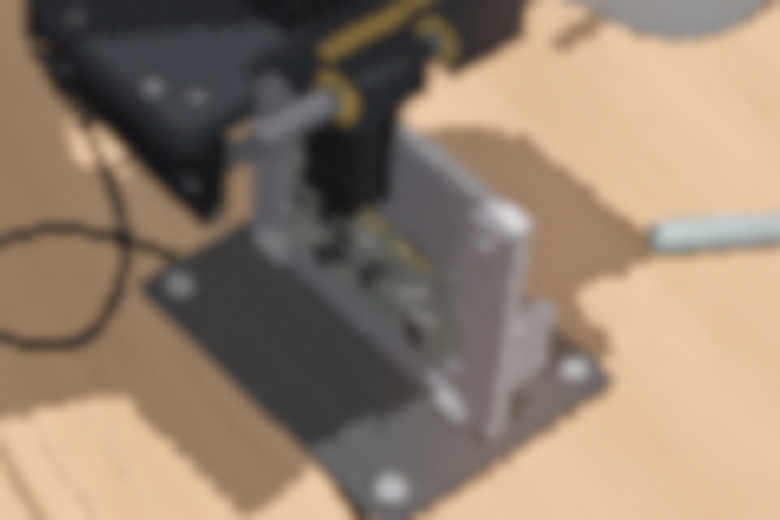

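```bash

python3 -m handwheel '[[0,-0.05,0,0],[0,-0.1,0,0],[0,-0.1,-0.1,0],[0,-0.1,-0.2,0],[0,-0.1,-0.3,0],[0,-0.1,-0.4,0],[0,-0.1,-0.53,0],[0,-0.1,-0.53,0]]' 100 30
python3 -c "
from h import *
go(ST,[0,.009,.24])"
```

```text
time: 5.68
position: [0.5612, -0.0358, 0.2562]
tool_rot: [0.64, 0.769, 0.004, 0.007]
ft_force: [1.2, -0.2, 0.5]
grip_width: 0.046
grip_force: 0.0
t 5.68 row [0.93 0.16 0.05] turn -0.0074 | local now [[-0.0613 -0.2675  0.2562]] q6 -0.45 F [ 1.2 -0.2  0.5] g 0.046 0.0
```

```bash

python3 -m handwheel '[[0.93,0.16,0,-0.0074],[0.93,0.16,0,-0.0074],[0.93,0.16,0,-0.0074],[0.93,0.16,0,-0.0074],[0.93,0.16,0,-0.0074],[0.93,0.16,0,-0.0074],[0.93,0.16,0,-0.0074],[0.93,0.16,0,-0.0074],[0.93,0.16,0,-0.0074],[0.93,0.16,0,-0.0074]]' 100 30
python3 - <<'E'
from h import *
go(ST,[0,.009,.152])
c=cam("scene");t=cam("top");cv2.imwrite("pics/sc4.png",c["frame"][:,:,::-1]);cv2.imwrite("pics/tp4.png",t["frame"][:,:,::-1])
a=cv2.resize(c["frame"][120:220,160:260],(600,600),interpolation=cv2.INTER_CUBIC)
cv2.imwrite("pics/s4.png",a[:,:,::-1])
b=cv2.resize(c["frame"][210:310,250:350],(600,600),interpolation=cv2.INTER_CUBIC)
d=cv2.resize(t["frame"][170:240,270:340],(600,600),interpolation=cv2.INTER_CUBIC)
cv2.imwrite("pics/s5.png",cv2.resize(np.hstack([b,d]),(800,400))[:,:,::-1])
E
```

```text
time: 6.52
position: [0.5525, 0.248, 0.2482]
tool_rot: [0.621, 0.784, -0.0, 0.0]
ft_force: [-0.2, -0.5, 0.3]
grip_width: 0.0869
grip_force: 0.0
t 6.52 row [-0.006  0.017  0.321] turn 0.0 | local now [[-0.0051  0.0108  0.2482]] q6 0.01 F [-0.2 -0.5  0.3] g 0.0869 0.0
```

View pics/s4.png

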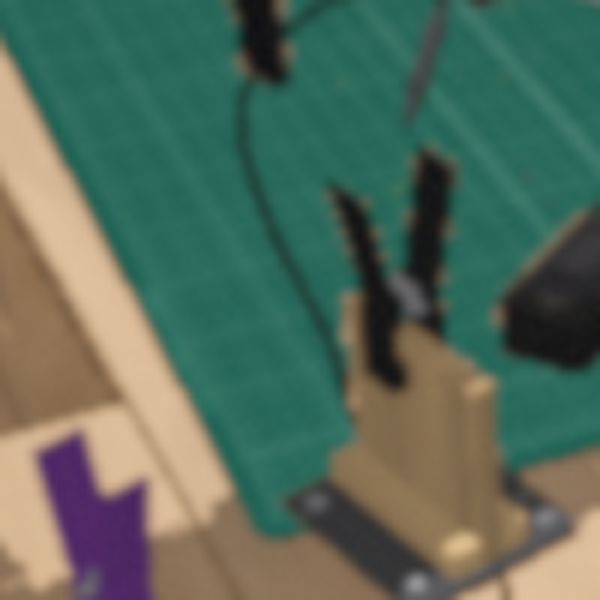

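View pics/s5.png

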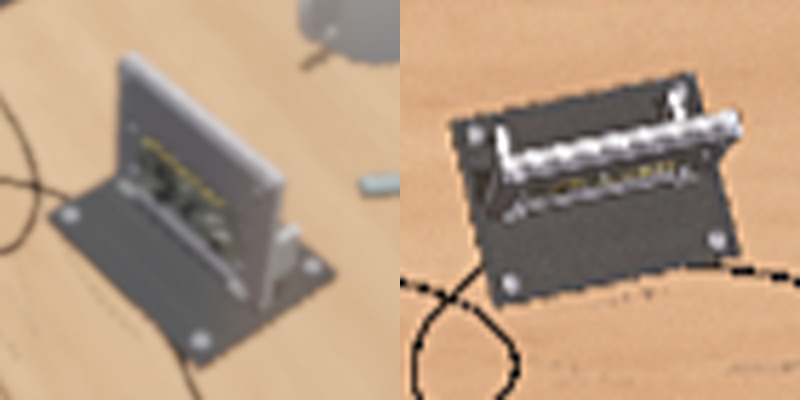

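```bash
python3 - <<'E'
import h
from h import *
cam("scene");cam("top")
h.crop=lambda n,uv:np.asarray(uv,float)
S=lambda L:np.array(L)/4+[250,210]
T=lambda L:(np.array(L)-[400,0])/(400/70)+[270,170]
b=np.array([[.05,.065,.008],[.05,-.065,.008],[-.05,-.065,.008],[-.05,.065,.008]])
base=[("top",b,T([(450,122),(693,75),(742,253),(495,307)])),("scene",b[1:],S([(338,273),(200,370),(48,215)]))]
top=[("top",[[0,.058,.104],[0,-.058,.104]],T([(509,167),(740,123)])),("scene",[[-.006,.058,.104],[-.006,-.058,.104],[.006,-.058,.104]],S([(120,57),(262,188),(284,180)]))]
for k in(base,top,base+top):print(fit(k,FX))
# clip in stand frame
P=lambda L:np.array(L)/6+[160,120]
f=lambda v:(proj("scene",w(ST,[[-.024+v[0],v[1],.176],[.024+v[0],v[1],.176],[v[0],v[1]-.006,.118]]))-P([(342,190),(435,157),(408,295)])).ravel()
r=least_squares(f,[0,0]);print(r.x,r.fun)
E
```

```text
(array([ 0.59705221, -0.0315518 ,  0.19511659]), [[0.2, -0.6], [0.3, -1.6], [0.4, -0.2], [0.2, -0.2], [-0.1, -0.0], [-0.4, -0.2], [-2.1, 0.1]])
(array([ 0.59770828, -0.03080024,  0.15101924]), [[-1.4, -0.9], [0.3, -0.4], [-0.9, 0.2], [0.5, 0.8], [-0.4, 0.1]])
(array([ 0.59706358, -0.0313114 ,  0.18491102]), [[0.2, -0.9], [0.4, -1.4], [0.2, 0.0], [-0.1, -0.4], [-0.3, 0.2], [-0.9, -0.3], [-2.1, -0.2], [-1.1, 0.0], [0.4, -0.9], [-1.7, 0.9], [1.2, 0.7], [0.2, -0.1]])
[-0.00016023  0.01039279] [-0.32157402  0.42344956  0.5358779  -1.04612211 -0.21259391  0.53635183]
```

```bash

python3 -m handwheel '[[0,0.017,0.1,0],[0,0.017,0.2,0],[0,0.017,0.28,0],[0,0.017,0.321,0],[0,0.017,0.321,0],[0,0.017,0.321,0],[0,0.017,0.321,0]]' 100 20
python3 -m handwheel '[[0,0,0,0],[0,0,0,0],[0,0,0,0],[0,0,0,0],[0,0,0,0],[0,0,0,0],[0,0,0,0],[0,0,0,0],[0,0,0,0],[0,0,0,0],[0,0,0,0],[0,0,0,0]]' 15 20
python3 - <<'E'
from h import *
go(ST,[0,.01,.152])
E
```

```text
time: 7.3
position: [0.5586, 0.2489, 0.1534]
tool_rot: [0.622, 0.783, 0.001, 0.001]
ft_force: [-0.2, -0.4, -0.8]
grip_width: 0.0869
grip_force: 0.0
time: 8.3
position: [0.5573, 0.2493, 0.1521]
tool_rot: [0.622, 0.783, -0.0, -0.0]
ft_force: [0.4, 0.4, -0.1]
grip_width: 0.0254
grip_force: 20.0
t 8.3 row [-0.003  0.     0.   ] turn -0.0001 | local now [[-1.000e-04  1.100e-02  1.521e-01]] q6 0.01 F [ 0.4  0.4 -0.1] g 0.0254 20.0
```

```bash

python3 -m handwheel '[[0,0,-0.03,0],[0,0,-0.08,0],[0,0,-0.15,0],[0,0,-0.22,0],[0,0,-0.3,0],[0,0,-0.3,0],[0,0,-0.3,0]]' - 20
python3 - <<'E'
from h import *
go(FX,[0,0,.242])
c=cam("scene");cv2.imwrite("pics/s6.png",cv2.resize(c["frame"][80:240,140:300],(600,600),interpolation=cv2.INTER_CUBIC)[:,:,::-1])
E
```

```text
time: 8.88
position: [0.5584, 0.2496, 0.2443]
tool_rot: [0.622, 0.783, 0.002, 0.001]
ft_force: [0.3, 0.5, -1.4]
grip_width: 0.0254
grip_force: 20.0
t 8.88 row [-0.94  -0.086  0.007] turn 0.0076 | local now [[0.0124 0.283  0.2443]] q6 0.01 F [ 0.3  0.5 -1.4] g 0.0254 20.0
```

View pics/s6.png

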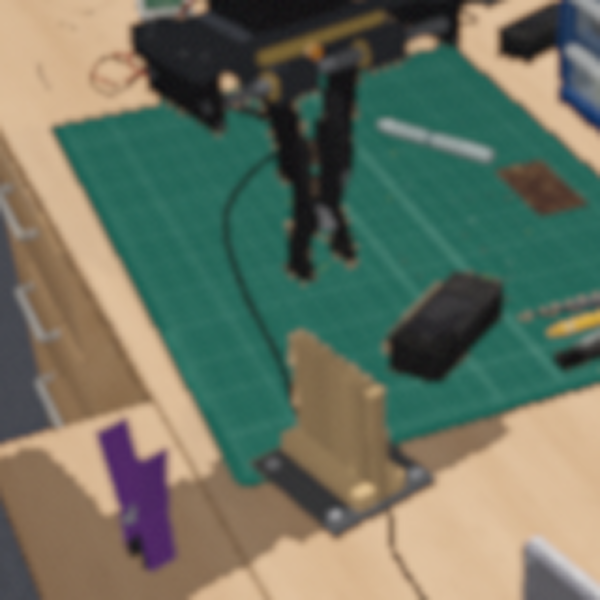

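The clip is held upright with its jaws open (tips at about 300,272 and 345,262). Next I'll carry it over the fixture.

```bash

python3 -m handwheel '[[-0.1,-0.01,0,0.0076],[-0.2,-0.02,0,0.0076],[-0.3,-0.03,0,0.0076],[-0.42,-0.04,0,0.0076],[-0.54,-0.05,0,0.0076],[-0.66,-0.06,0,0.0076],[-0.78,-0.07,0,0.0076],[-0.88,-0.08,0,0.0076],[-0.94,-0.086,0,0.0076],[-0.94,-0.086,0,0.0076],[-0.94,-0.086,0,0.0076]]' - 20
python3 - <<'E'
from h import *
go(FX,[0,0,.162])
c=cam("scene");cam("top")
cv2.imwrite("pics/s7.png",cv2.resize(c["frame"][150:310,210:370],(600,600),interpolation=cv2.INTER_CUBIC)[:,:,::-1])
q=robot.get_obs()["position"];pv=q-[0,0,.034]
for l in(.04,.03):
  P=[[*(w(FX,[x,0,0])[0,:2]-FX[:2]),0] for x in(-.016,.016)]
  print(((proj("scene",np.array(P)+pv-[0,0,l])-[210,150])*3.75).round().tolist())
print(((proj("scene",w(FX,[[0,0,.104],[-.006,.058,.104],[-.006,-.058,.104],[.006,-.058,.104]]))-[210,150])*3.75).round().tolist())
E
```

```text
time: 9.85
position: [0.5954, -0.0319, 0.2405]
tool_rot: [0.641, 0.767, -0.001, -0.002]
ft_force: [-0.7, 0.7, -0.8]
grip_width: 0.0247
grip_force: 20.0
t 9.85 row [0.001 0.008 0.262] turn -0.0005 | local now [[-0.0021 -0.0005  0.2405]] q6 -0.42 F [-0.7  0.7 -0.8] g 0.0247 20.0
[[313.0, 260.0], [359.0, 235.0]]
[[313.0, 245.0], [361.0, 220.0]]
[[333.0, 335.0], [257.0, 281.0], [400.0, 403.0], [417.0, 393.0]]
```

View pics/s7.png

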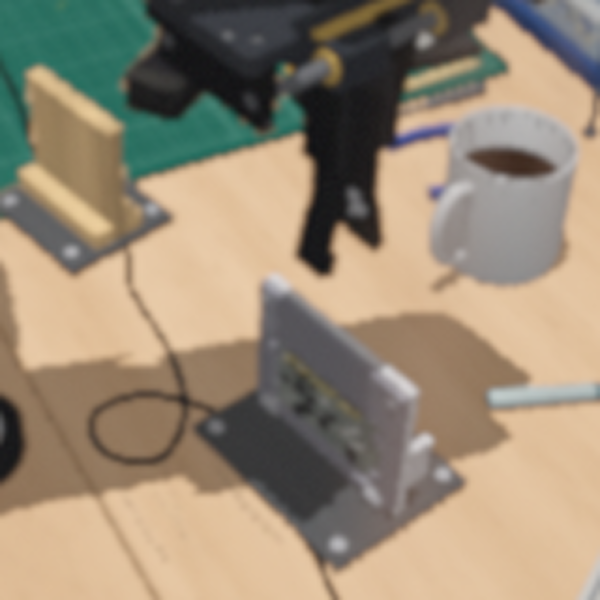

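Tips are centred over the stack, near (318,270)/(375,243), consistent with the prediction. Descending.

```bash

python3 -m handwheel '[[0,0.006,0.06,0],[0,0.006,0.1,0],[0,0.006,0.13,0],[0,0.006,0.16,0],[0,0.006,0.19,0],[0,0.006,0.22,0],[0,0.006,0.25,0],[0,0.006,0.28,0],[0,0.006,0.28,0],[0,0.006,0.28,0]]' - 20
python3 - <<'E'
from h import *
go(FX,[0,0,.156])
c=cam("scene")
cv2.imwrite("pics/s8.png",cv2.resize(c["frame"][170:310,240:380],(600,600),interpolation=cv2.INTER_CUBIC)[:,:,::-1])
E
```

```text
time: 10.78
position: [0.5978, -0.0308, 0.1575]
tool_rot: [0.64, 0.768, -0.0, -0.001]
ft_force: [0.3, 0.2, -1.2]
grip_width: 0.0254
grip_force: 20.0
t 10.78 row [-0.    -0.002  0.005] turn -0.0001 | local now [[5.000e-04 1.000e-04 1.575e-01]] q6 -0.42 F [ 0.3  0.2 -1.2] g 0.0254 20.0
```

View pics/s8.png

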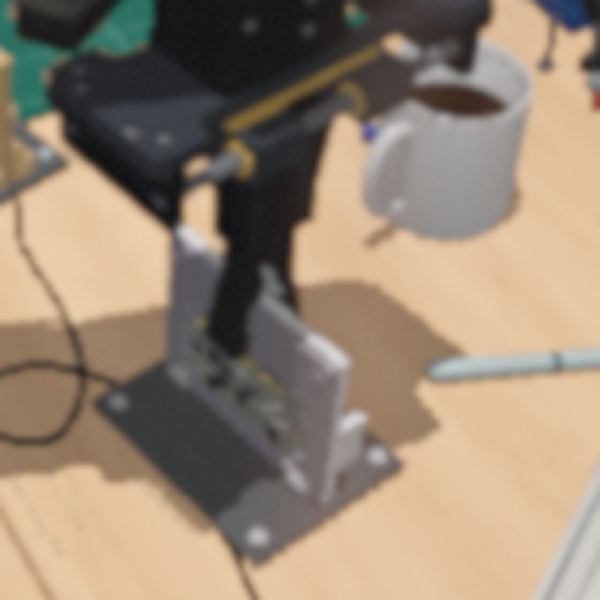

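The jaws straddle the stack (front jaw tip about 230,350, back jaw behind the edge) with no contact force. Releasing.

```bash

python3 -m handwheel '[[0,0,0,0],[0,0,0,0],[0,0,0,0],[0,0,0,0],[0,0,0,0]]' 45 5
python3 -m handwheel '[[0,0,0,0],[0,0,0,0],[0,0,0,0],[0,0,0,0],[0,0,0,0],[0,0,0,0],[0,0,0,0]]' 100 5
python3 -m handwheel '[[0,0,-0.05,0],[0,0,-0.12,0],[0,0,-0.2,0],[0,0,-0.3,0],[0,0,-0.4,0],[0,0,-0.5,0],[-0.1,0,-0.5,0],[0.2,0,-0.5,0],[0.4,0,-0.5,0],[0.5,0,-0.5,0],[0.6,0,-0.5,0],[0.6,0,-0.5,0]]' 100 5
python3 - <<'E'
from h import *
c=cam("scene");t=cam("top")
a=cv2.resize(c["frame"][170:310,240:380],(400,400),interpolation=cv2.INTER_CUBIC)
d=cv2.resize(t["frame"][160:250,265:355],(400,400),interpolation=cv2.INTER_CUBIC)
cv2.imwrite("pics/s9.png",np.hstack([a,d])[:,:,::-1])
for y in(-.01,0,.01):
  P=w(FX,[[-.024,y,.18],[.024,y,.18],[0,y,.122],[-.009,y,.082]])
  print(y,((proj("scene",P)-[240,170])*400/140).round().tolist(),((proj("top",P)-[265,160])*400/90).round().tolist())
E
```

```text
time: 11.25
position: [0.5983, -0.0309, 0.1585]
tool_rot: [0.64, 0.768, 0.0, 0.0]
ft_force: [0.2, -0.4, -1.5]
grip_width: 0.0414
grip_force: 4.9
time: 11.83
position: [0.5982, -0.0308, 0.1583]
tool_rot: [0.64, 0.768, 0.0, 0.0]
ft_force: [-0.0, -1.0, -0.3]
grip_width: 0.0802
grip_force: 0.0
time: 12.83
position: [0.5654, 0.1457, 0.3084]
tool_rot: [0.641, 0.768, 0.0, 0.0]
ft_force: [1.2, -0.4, 0.0]
grip_width: 0.0868
grip_force: 0.0
-0.01 [[157.0, 139.0], [212.0, 110.0], [179.0, 187.0], [166.0, 233.0]] [[241.0, 162.0], [221.0, 81.0], [216.0, 145.0], [209.0, 174.0]]
0 [[147.0, 131.0], [201.0, 102.0], [170.0, 179.0], [157.0, 225.0]] [[224.0, 165.0], [204.0, 84.0], [199.0, 148.0], [193.0, 177.0]]
0.01 [[137.0, 123.0], [191.0, 95.0], [160.0, 172.0], [148.0, 217.0]] [[207.0, 169.0], [187.0, 88.0], [183.0, 151.0], [178.0, 180.0]]
```

View pics/s9.png

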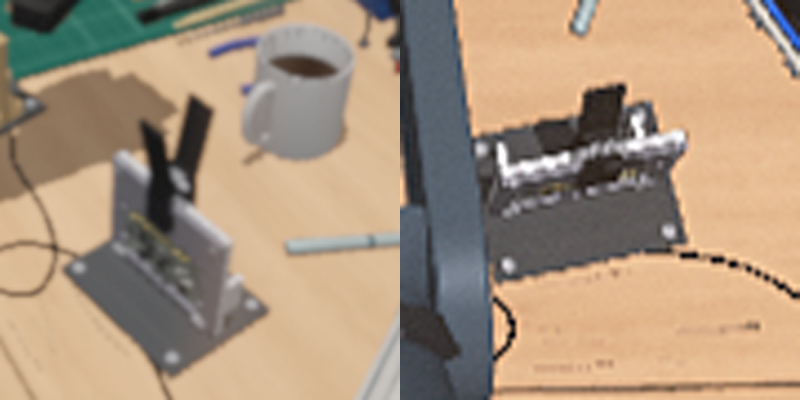

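The clip sits upright in the middle of the stack, as predicted (handle tops about 150,125 and 200,100, front jaw tip about 158,228). The frame is shut and the robot is clear.

```bash
python3 -c "
from rig import job
print(job.hand_in())"
```

```text
the job is handed in; nothing more can be done
None
```

The job is handed in at about 13 s of the 56 s: the last pictures show the frame shut and the clip upright on the middle of the fixture's top edge, pinching frame and back plate; the bystanders were never touched, but no judging result came back.

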